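Find the loose bearing-cap bolt on the straw feeder and hold its cap open

TASK

The straw feeder is stopped for a check: first hang the yellow warning plate astride its rear tie rod and let go of it. Then tap the three bearing-cap bolts with the fingertips, one after another from the robot's left to its right, to find the loose one that gives under the tap. Swing that bolt's hinged cap up by at least 35 degrees and finish while still holding it open there, with the plate still hanging and the bottle, spanner and bin left alone.

Things in the scene. Friction and masses are not known exactly. Their poses are not given: they have to be found in the camera images.
- machine: Fixed straw feed unit: base plate 230 x 370 x 12 mm, 20 mm shaft along y 75 mm up, three grey pedestals at y = +100, 0, -100 mm, side plates at y = +-172 mm (100 mm high, 190 mm where x > 40 mm), rollers to 96 mm up. Nothing else above 105 mm for x < 100 mm. Origin: on the table under the shaft's middle; x away from the robot (yaw up to 0.2), y to its left, z up.
- rail_mid (a point): Middle of the rear tie rod: fixed horizontal round steel bar, 14 mm diameter, along y of this frame (axes as the machine), 332 mm free between the side plates, axis 165 mm above the table. 60 mm free in front of it, all free behind.
- sign: Loose yellow warning plate, rigid 3 mm sheet folded to an inverted U, about 150 g, standing like a tent. 80 mm wide along its y (fold line), 94 mm high. Flat crown on top; the upper 37 mm has upright faces 26 mm apart outside (across x), 20 mm inside; below, legs flare to 68 mm at the foot. Same either way round. Origin: middle of underside. Pinch across x from above.
- sign_crown (a point): Middle of the underside of the plate's crown, 90.5 mm above its feet, 3 mm below its top. Hung up, it rests on top of the tie rod (7 mm above the rod's axis).
- cap_1: Grey hinged bearing cap on the pedestal at the robot's left (+y), 36 mm wide, 250 g. Origin on its hinge axis (along y) at the far side, 75 mm above the table, 34 mm beyond the shaft; axes as the machine when shut. Its near end swings up, by turning about +y, up to 1.3 rad (75 degrees); let go it falls shut. A sound bolt holds its cap shut with about 2 mm of play.
- pin_1 (a point): Middle of the lift pin of cap_1: steel cross pin at the cap's near end, 12 mm diameter, 44 mm long along y, on an 18 mm wide tongue; 112 mm on the near side of the hinge axis and 8 mm above it when shut (83 mm above the table, 71 mm free below). Pinch its two ends from above (44 mm across y): it pivots between the pads as the cap swings.
- cap_2: Grey hinged bearing cap on the pedestal at the middle, 36 mm wide, 250 g. Origin on its hinge axis (along y) at the far side, 75 mm above the table, 34 mm beyond the shaft; axes as the machine when shut. Its near end swings up, by turning about +y, up to 1.3 rad (75 degrees); let go it falls shut. A sound bolt holds its cap shut with about 2 mm of play.
- pin_2 (a point): Middle of the lift pin of cap_2: steel cross pin at the cap's near end, 12 mm diameter, 44 mm long along y, on an 18 mm wide tongue; 112 mm on the near side of the hinge axis and 8 mm above it when shut (83 mm above the table, 71 mm free below). Pinch its two ends from above (44 mm across y): it pivots between the pads as the cap swings.
- cap_3: Grey hinged bearing cap on the pedestal at the robot's right (-y), 36 mm wide, 250 g. Origin on its hinge axis (along y) at the far side, 75 mm above the table, 34 mm beyond the shaft; axes as the machine when shut. Its near end swings up, by turning about +y, up to 1.3 rad (75 degrees); let go it falls shut. A sound bolt holds its cap shut with about 2 mm of play.
- pin_3 (a point): Middle of the lift pin of cap_3: steel cross pin at the cap's near end, 12 mm diameter, 44 mm long along y, on an 18 mm wide tongue; 112 mm on the near side of the hinge axis and 8 mm above it when shut (83 mm above the table, 71 mm free below). Pinch its two ends from above (44 mm across y): it pivots between the pads as the cap swings.
- bolt_1: Hex bolt of cap_1 (the robot's left (+y)): head 19 to 22 mm across, 10 mm high, on the cap's near foot 66 mm from the hinge axis. Origin: middle of the head's top face, 105 mm above the table. All three look alike. A sound bolt is rigid (under 1.5 mm at 15 N); the loose one (any of them) sinks 5 mm under 1 to 2.5 N, then stops, and springs back.
- bolt_2: Hex bolt of cap_2 (the middle): head 19 to 22 mm across, 10 mm high, on the cap's near foot 66 mm from the hinge axis. Origin: middle of the head's top face, 105 mm above the table. All three look alike. A sound bolt is rigid (under 1.5 mm at 15 N); the loose one (any of them) sinks 5 mm under 1 to 2.5 N, then stops, and springs back.
- bolt_3: Hex bolt of cap_3 (the robot's right (-y)): head 19 to 22 mm across, 10 mm high, on the cap's near foot 66 mm from the hinge axis. Origin: middle of the head's top face, 105 mm above the table. All three look alike. A sound bolt is rigid (under 1.5 mm at 15 N); the loose one (any of them) sinks 5 mm under 1 to 2.5 N, then stops, and springs back.
- oil_bottle: White oil bottle, 52 mm diameter, 150 mm high, standing at the right of the machine. Origin: underside. Leave alone.
- spanner: Open-ended spanner, 170 mm long, lying at the left. Leave alone.
- parts_bin: Blue open parts bin 130 x 90 x 50 mm at the left rear. Origin: underside. Leave alone.
Mind the look-alikes: they are no part of the job. There is more than one size of the sign; the one meant has the size given above.

How it is judged:
On the way, in this order (a step that is already met when the one before it is completed fails the run):
1. the warning plate hangs astride the tie rod, let go and at rest (x of sign_crown in the frame of rail_mid between -0.01 and 0.01 m and z of sign_crown in the frame of rail_mid between 0.003 and 0.013 m and y of sign_crown in the frame of rail_mid between -0.13 and 0.13 m and angle between sign's own z axis and vertical below 0.35 rad and linear speed of sign below 0.03 m/s and contact force between the fingers and sign below 0.05 N), for 0.3 s.
2. bolt_1 (the robot's left (+y)) is tapped by the fingers (contact force between the fingers and bolt_1 above 1 N), for 0.02 s.
3. bolt_2 (the middle) is tapped by the fingers (contact force between the fingers and bolt_2 above 1 N), for 0.02 s.
4. bolt_3 (the robot's right (-y)) is tapped by the fingers (contact force between the fingers and bolt_3 above 1 N), for 0.02 s.
At the end, for the whole second after the job is handed in: Plate astride the tie rod by its crown (within 10 mm of the rod, resting on it, between the side plates, tilted under 0.35 rad, let go); the cap with the loose bolt (the only one that lifts) swung up more than 0.5 rad, still, and held by the fingers (all of step 1 and ((angle between cap_1's own z axis and vertical above 0.5 rad and angular speed of cap_1 below 0.2 rad/s and contact force between the fingers and cap_1 above 0.3 N) or (angle between cap_2's own z axis and vertical above 0.5 rad and angular speed of cap_2 below 0.2 rad/s and contact force between the fingers and cap_2 above 0.3 N) or (angle between cap_3's own z axis and vertical above 0.5 rad and angular speed of cap_3 below 0.2 rad/s and contact force between the fingers and cap_3 above 0.3 N))); the arm keeps its last pose, push and grip.
It fails at once if the oil bottle is moved more than 30 mm (distance of oil_bottle from where it was at the start of the episode above 0.03 m).
It fails at once if the spanner is moved more than 30 mm (distance of spanner from where it was at the start of the episode above 0.03 m).
It fails at once if the parts bin is moved more than 30 mm (distance of parts_bin from where it was at the start of the episode above 0.03 m).
It also fails if it takes over 69 s, if anything falls off the work surface, if the arm or the gripper's body presses on something with over 40 N, if the wrist force passes 120 N, or if a joint passes its speed limit or range.

ROBOT

A 6-joint arm with a two-finger parallel gripper is mounted at the origin on the work surface. World frame = base frame: x ahead of the robot, y to its left, z up, the work surface at z = 0. Lengths are in m, angles in rad, forces in N, time in s.
With the tool pointing down it reaches from about 0.35 to 0.725 m from the base axis. Payload 4.3 kg.
Tool frame: the origin (TCP) lies at the very end of the fingers, on their centre line; the grasp point (between the pads) lies 19 mm behind it (r.hold_point_z is the distance from the TCP to the grasp point, in m); z points along the fingers, y is the line along which they close (so a half turn about z gives the same grasp; the last joint's range is limited). The gripper opens to 85 mm and grips with 20 to 120 N. Pads are 22 mm wide; open, the fingers measure 114 mm over their backs; the gripper's body (76 mm by 85 mm) begins 54 mm behind the grasp point. The pads swing forward as they close: fully open they stand 13 mm farther back than shut.
Start: joints at [-1.435, 0.377, 0.081, 1.274, 0, 1.46], TCP at [0.14, -0.558, 0.231] pointing down, gripper open.
Joint ranges: [-2.72, 2.72], [-0.84, 1.66], [-1.02, 1.22], [-1.77, 2.12], [-1.37, 1.28], [-3.14, 3.14]. Speed limits (rad/s): [2.57, 2.57, 3.14, 3.14, 3.14, 3.14].

INTERFACE

Orientations are given as a unit quaternion [w, x, y, z].
In Python, from workcell import status, read_camera, calibration, r gives the robot as it stands. The module is installed in compiled form; this text tells all that it offers.
- The arm moves only by the shell command python3 -m creep 'ROWS' [FORCE]. ROWS is JSON, one flat list of numbers, 5 for each row, row after row: the shift along the tool's x, y, z in units of 40 mm (1.0 is 40 mm), then the turn about the tool's z in degrees, then the finger opening in mm, from 0 to 85.4. A call has exactly 8 rows; each row shifts and turns the commanded pose from where the row before left it, along the tool's axes as they then stand; what a row does not reach is not made up. A row lasts 1/12 s, in which the tool goes at most 41.7 mm and 7.16 degrees, less where a joint would pass 70% of its speed; a pose out of reach is approached as far as the arm can. A call is refused whole if a number of a shift passes 1 or a number of a turn 7.16, either way. A call with a gripper value outside its range is refused whole. The fingers move at their own pace and stop on an object; FORCE is the grip in N (left out, the last holds). Time passes only in rows, so rows that do not move let the fingers close, or fill a call up. It gives the time, the measured TCP pose, the force, the opening and the grip force at its end, in the units of the state.
- status.read_state(): the state, without advancing time (a new reading comes with each control period).
- read_camera(name): name is "scene" or "top" or "wrist"; returns the picture (400x640x3 uint8, red, green, blue); there is no depth.
- calibration(name): a dict with "camera_matrix" (3x3 intrinsics, pixels), "k1" (the pictures are not rectified: a ray, as slopes to the right and down, at radius r is drawn at 1 + k1 r^2 times it, then the intrinsics apply), "position" and "rotation" of the camera in the world. Camera axes: x right, y down, z forward; pixel columns grow to the right and rows downward; lengths in m; the calibration is good to about 2 mm. A picture is of the moment at which its call begins: read the wrist's pose just before it. calibration takes no time and is no camera call; for the wrist camera it gives the pose at the moment of the call.
- r.close_job(): hands the job in; it is judged then, once.
The state is a dict: "time": time; "joints": joint angles; "joint_vel": joint speeds; "joint_efforts": joint torques, N m; "position": TCP position; "tcp_rot": TCP orientation; "contact_force": force on the tool from outside, world axes, zero at the start; "ft_torque": the same for the moment, N m; "opening": finger opening in m; "finger_force": force on a finger pad.
Only numpy, scipy, OpenCV 4.12 (cv2) and the standard library are available. Lean on these libraries where they do the work, as an engineer would, in place of code of your own. Each camera call takes 0.05 s, during which the arm holds its last target. There are 200 camera calls.

## Working session

There is one attempt and no reset: what is moved stays moved. The work goes in short steps, Python scripts to look and compute and a shell command to move; the robot and the scene stay as the last step left them, time stands still between calls to the robot, and variables do not carry over. Pictures are saved under pics/ and viewed, at most 10 in all, crops included, and the job is handed in when it is done.

```bash
mkdir -p pics
python3 - <<'E'
from workcell import status, read_camera, calibration, r
import cv2,numpy as np
for n in("scene","top"):
    im=read_camera(n); cv2.imwrite(f"pics/{n}0.png",im[:,:,::-1])
    c=calibration(n); print(n,c)
s=status.read_state(); print(s, r.hold_point_z)
E
```

```text
scene {'camera_matrix': array([[498.4342621 ,   0.        , 319.67635563],
       [  0.        , 498.4342621 , 190.70158649],
       [  0.        ,   0.        ,   1.        ]]), 'k1': -0.014623731126347133, 'position': array([ 1.26716205, -0.34223301,  1.24532937]), 'rotation': array([-0.27387919,  0.81099201,  0.491795  , -0.15943598])}
top {'camera_matrix': array([[417.91928643,   0.        , 318.26588883],
       [  0.        , 417.91928643, 197.47931343],
       [  0.        ,   0.        ,   1.        ]]), 'k1': 0.03525583934162473, 'position': array([0.43009125, 0.06480444, 1.18477214]), 'rotation': array([ 0.02629463, -0.69739549,  0.71522602, -0.03741488])}
{'time': 0.1, 'joints': array([-1.43531447e+00,  3.78006802e-01,  7.97847337e-02,  1.27440811e+00,
       -1.81529760e-05,  1.46049651e+00]), 'joint_vel': array([ 1.57436256e-03, -1.23520331e-03,  3.76207352e-03, -8.90448798e-05,
       -2.27993314e-04,  1.22779707e-04]), 'joint_efforts': array([ 3.84753475e-04, -4.64696252e+01,  2.70580870e+01,  1.20056444e-02,
       -1.44249648e-04, -5.39062640e-06]), 'position': array([ 0.13982732, -0.55713987,  0.2304545 ]), 'tcp_rot': array([-9.16738917e-04,  9.92458001e-01,  1.22581707e-01, -2.06204908e-05]), 'contact_force': array([ 0.32906172, -0.4063839 , -0.22854842]), 'ft_torque': array([ 0.00879804, -0.01702777, -0.03589358]), 'finger_force': 0.0, 'opening': 0.0857509961165727} 0.0187
```

View pics/scene0.png

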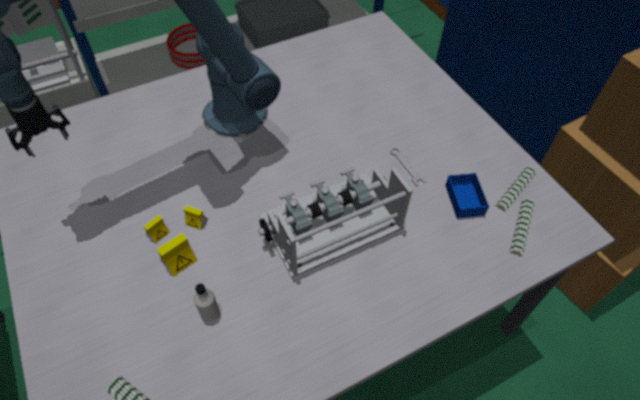

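View pics/top0.png

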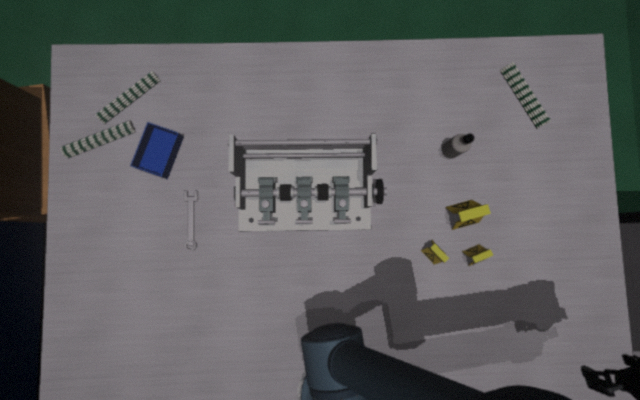

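The scene view shows the machine in the middle, with three yellow plates, the big one at about (177,255). In the top view the big plate is at (468,213), the tie rod runs along row ~141 and the three pins sit near row 220. I'll enlarge the top view and measure there.

```bash
cat > h.py <<'E'
import numpy as np,cv2
from scipy.spatial.transform import Rotation as R
from workcell import status, read_camera, calibration, r
def ray(c,uv):
    K=c["camera_matrix"]; d=np.array([(uv[0]-K[0,2])/K[0,0],(uv[1]-K[1,2])/K[1,1]])
    s=d.copy()
    for _ in range(20): s=d/(1+c["k1"]*(s@s))
    return R.from_quat(np.roll(c["rotation"],-1)).apply([s[0],s[1],1.])
def onz(c,uv,z):
    d=ray(c,uv); p=np.array(c["position"]); return p+d*(z-p[2])/d[2]
def proj(c,P):
    q=R.from_quat(np.roll(c["rotation"],-1)).inv().apply(np.array(P)-c["position"]); s=q[:2]/q[2]
    s=s*(1+c["k1"]*(s@s)); K=c["camera_matrix"]; return np.array([s[0]*K[0,0]+K[0,2],s[1]*K[1,1]+K[1,2]])
def two(c1,u1,c2,u2):
    a,b=ray(c1,u1),ray(c2,u2); A=np.c_[a,-b]; t=np.linalg.lstsq(A,c2["position"]-c1["position"],rcond=None)[0]
    p,q=c1["position"]+t[0]*a,c2["position"]+t[1]*b; return (p+q)/2,np.linalg.norm(p-q)
E
python3 - <<'E'
from h import *
a=cv2.imread("pics/top0.png")[125:235,225:400]; b=cv2.imread("pics/top0.png")[190:275,410:500]
a=cv2.resize(a,None,fx=4.5,fy=4.5,interpolation=cv2.INTER_CUBIC)
cv2.imwrite("pics/topm.png",a)
s=cv2.imread("pics/scene0.png")[195:280,135:215]
b=cv2.resize(b,(450,425),interpolation=cv2.INTER_CUBIC); s=cv2.resize(s,(350,372),interpolation=cv2.INTER_CUBIC)
o=np.zeros((425,800,3),np.uint8); o[:,:450]=b;o[:372,450:]=s; cv2.imwrite("pics/signs.png",o)
E
```

```text
(no output)
```

View pics/topm.png

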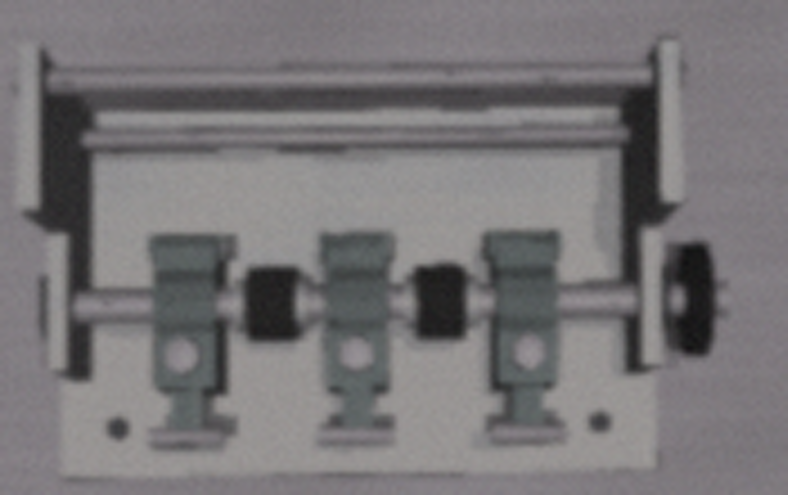

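View pics/signs.png

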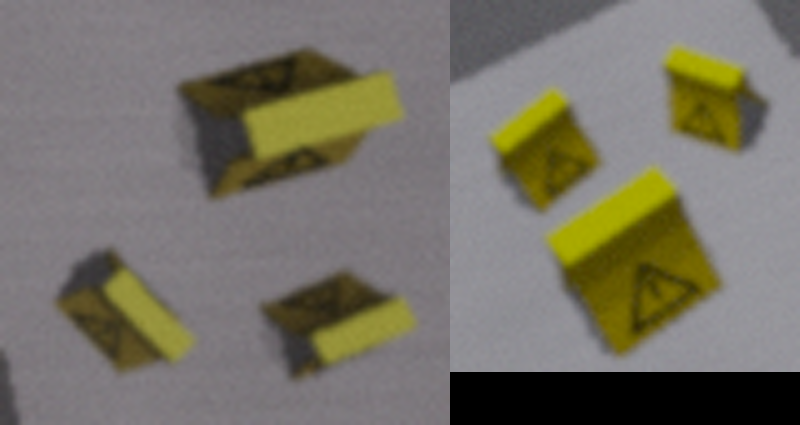

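The crop shows the tie rod from (47,80) to (655,74), bolt heads at (181,354), (356,351), (529,349), and pins at rows 434–438. Of the plates, the big one has its bright crown strip at (325,115). The two others are smaller.

Run:
```python
from h import *
T,S=calibration("top"),calibration("scene")
f=lambda x,y:np.array([225+(x+.5)/4.5-.5,125+(y+.5)/4.5-.5])
P=lambda n,p:print(n,np.round(p,4))
a,b=onz(T,f(47,80),.165),onz(T,f(655,74),.165); P("rail ends",a);P("",b);P("len,mid",[np.linalg.norm(a-b),*(a+b)/2])
d=a-b; yaw=np.arctan2(-d[0],d[1]); P("yaw rail",yaw)
B=[onz(T,f(*p),.105) for p in((181,354),(356,351),(529,349))]
d=B[0]-B[2]; P("yaw bolts",np.arctan2(-d[0],d[1])); [P("bolt",x) for x in B]; P("sp",[np.linalg.norm(B[0]-B[1]),np.linalg.norm(B[1]-B[2])])
for p in((187,438),(355,437),(527,434)): P("pin",onz(T,f(*p),.085))
cr={}
for n,c in(("top",T),("scene",S)):
    im=cv2.imread(f"pics/{n}0.png"); hsv=cv2.cvtColor(im,cv2.COLOR_BGR2HSV)
    v=hsv[...,2]; y=(abs(hsv[...,0].astype(int)-28)<8)&(hsv[...,1]>110)
    print(n,np.percentile(v[y],[50,70,80,90]))
    m=(y&(v>(135 if n=="top" else 175))).astype(np.uint8)
    for ct in cv2.findContours(m,cv2.RETR_EXTERNAL,cv2.CHAIN_APPROX_NONE)[0]:
        if cv2.contourArea(ct)<40: continue
        z=.0935
        w=np.array([onz(c,q[0],z)[:2]*1000 for q in ct]).astype(np.float32)
        rr=cv2.minAreaRect(w); mm=cv2.moments(ct); ce=(mm['m10']/mm['m00'],mm['m01']/mm['m00']); print(n,np.round(ce,1),rr); P("c",onz(c,ce,z)); 
        if cv2.contourArea(ct)>cr.get(n,(0,))[0]: cr[n]=(cv2.contourArea(ct),ce)
p,e=two(T,cr["top"][1],S,cr["scene"][1]); P("tri crown",p);print(e)
```

```text
rail ends [0.6636 0.2493 0.165 ]
 [ 0.6595 -0.0849  0.165 ]
len,mid [0.3342 0.6615 0.0822 0.165 ]
yaw rail -0.0122
yaw bolts -0.0104
bolt [0.5158 0.185  0.105 ]
bolt [0.515  0.0845 0.105 ]
bolt [ 0.5137 -0.0151  0.105 ]
sp [0.1005 0.0997]
pin [0.4682 0.1845 0.085 ]
pin [0.4663 0.0866 0.085 ]
pin [ 0.4655 -0.0139  0.085 ]
top [ 90. 143. 149. 151.]
top [483.1 255.7] ((365.946044921875, -375.4402770996094), (13.794196128845215, 48.07396697998047), 22.622146606445312)
c [ 0.3666 -0.3763  0.0935]
top [439.5 252.6] ((376.9613342285156, -263.54620361328125), (46.745201110839844, 12.966813087463379), 42.933048248291016)
c [ 0.3773 -0.2643  0.0935]
top [474.6 212.5] ((479.0467834472656, -361.1322937011719), (23.854515075683594, 76.51502227783203), 14.476008415222168)
c [ 0.4791 -0.3614  0.0935]
scene [ 89. 107. 119. 165.]Traceback (most recent call last):
  File "<stdin>", line 22, in <module>
KeyError: 'scene'
```

The big plate's crown measures 77 x 24 mm at (0.479, -0.361) with yaw +14.5°, so it is the one meant. The machine also fits: bolts 100 mm apart, rod 334 mm long, yaw -0.7°. I'll move towards the plate.

```bash
cat >> h.py <<'E'
def need(p,yaw_y=None):
    "shift (40 mm units, tool axes) to bring TCP to p; tool turn (deg) to put tool y along world angle yaw_y (deg)"
    s=status.read_state(); M=R.from_quat(np.roll(s["tcp_rot"],-1)).as_matrix()
    print("pos",np.round(s["position"],4),"tilt",np.round(M[:,2],3),"q",np.round(s["joints"],2),"open",round(s["opening"],4),"F",np.round(s["contact_force"],1),s["finger_force"],"t",round(s["time"],2))
    print("shift",np.round(M.T@(np.array(p)-s["position"])/.04,3))
    if yaw_y is not None:
        a=np.degrees(np.arctan2(M[1,1],M[0,1])); print("y dir",round(a,2),"turn",round(-((yaw_y-a+90)%180-90),2))
E
python3 -m creep '[0.8,-0.23,0,0,60, 0.8,-0.23,0,0,60, 0.8,-0.23,0,0,60, 0.8,-0.23,0,0,60, 0.8,-0.23,0,0,60, 0.8,-0.23,0,0,60, 0.8,-0.23,0,0,60, 0.8,-0.23,0,0,60]' 40
python3 -m creep '[0,0,0,-7,60, 0,0,0,-7,60, 0,0,0,-7,60, 0,0,0,-7,60, 0,0,0,-7,60, 0,0,0,-7,60, 0,0,0,-7,60, 0,0,0,-7,60]'
python3 -m creep '[0,0,0,-7,60, 0,0,0,-7,60, 0,0,0,-7,60, 0,0,0,-7,60, 0,0,0,-6.4,60, 0,0,0,0,60, 0,0,0,0,60, 0,0,0,0,60]'
python3 -c "
from h import *
need([.479,-.361,.0645],14.5)"
```

```text
time: 0.77
position: [0.3714, -0.4227, 0.2309]
tcp_rot: [-0.0, 0.992, 0.123, -0.0]
contact_force: [-0.2, -0.8, -1.1]
opening: 0.0601
finger_force: 0.0
time: 1.43
position: [0.3701, -0.4237, 0.2307]
tcp_rot: [-0.001, 0.817, 0.577, -0.0]
contact_force: [0.0, 0.0, 0.5]
opening: 0.0601
finger_force: 0.0
time: 2.1
position: [0.3702, -0.4239, 0.231]
tcp_rot: [-0.0, 0.613, 0.79, 0.0]
contact_force: [0.5, -0.2, 0.1]
opening: 0.06
finger_force: 0.0
pos [ 0.3702 -0.4239  0.231 ] tilt [-0.  0. -1.] q [-0.97  0.35  0.04  1.26 -0.    0.35] open 0.06 F [ 0.5 -0.2  0.1] 0.0 t 2.1
shift [0.848 3.026 4.163]
y dir 14.35 turn -0.15
```

```bash
python3 -m creep '[0.21,0.75,0,-0.15,60, 0.21,0.76,0,0,60, 0.21,0.76,0,0,60, 0.21,0.76,0,0,60, 0,0,0,0,60, 0,0,0,0,60, 0,0,0,0,60, 0,0,0,0,60]' | tail -0
python3 - <<'E'
from h import *
need([.479,-.361,.0645],14.5)
c=calibration("wrist"); im=read_camera("wrist"); cv2.imwrite("pics/w1.png",im[:,:,::-1]); print(c["position"])
print([np.round(proj(c,p),0) for p in([.479,-.361,.0935],[.479-.01,-.361+.0387,.0935],[.479+.01,-.361-.0387,.0935])])
hsv=cv2.cvtColor(im,cv2.COLOR_RGB2HSV); y=(abs(hsv[...,0].astype(int)-28)<8)&(hsv[...,1]>110)
print(np.percentile(hsv[...,2][y],[10,30,50,70,90]))
for th in(120,135):
  m=(y&(hsv[...,2]>th)).astype(np.uint8)
  for ct in cv2.findContours(m,cv2.RETR_EXTERNAL,cv2.CHAIN_APPROX_NONE)[0]:
    if cv2.contourArea(ct)>400: print(th,cv2.minAreaRect(ct),cv2.minAreaRect(np.array([onz(c,q[0],.0935)[:2]*1000 for q in ct]).astype(np.float32)))
E
```

```text
pos [ 0.4782 -0.3615  0.2313] tilt [-0.001 -0.    -1.   ] q [-0.75  0.43  0.16  1.3  -0.    0.56] open 0.0597 F [-0.3 -0.2 -0.1] 0.0 t 2.77
shift [0.008 0.025 4.169]
y dir 14.53 turn 0.03
[ 0.45665092 -0.27937377  0.37408169]
[array([320., 190.]), array([320., 147.]), array([320., 230.])]
[ 47.  71.  87. 118. 174.]
120 ((203.8823699951172, 176.5294189453125), (54.327980041503906, 16.97749137878418), 75.96376037597656) ((374.0151672363281, -376.0494079589844), (15.642711639404297, 48.47136688232422), 21.603681564331055)
120 ((228.66110229492188, 64.06639099121094), (22.022703170776367, 45.996788024902344), 59.2645149230957) ((380.26727294921875, -276.4427795410156), (38.35077667236328, 16.20075225830078), 42.351837158203125)
135 ((203.8823699951172, 176.5294189453125), (54.327980041503906, 16.97749137878418), 75.96376037597656) ((374.011962890625, -376.0595703125), (15.642754554748535, 48.461734771728516), 21.564340591430664)
135 ((228.79171752929688, 64.2860336303711), (21.511627197265625, 45.996788024902344), 59.2645149230957) ((380.365966796875, -276.5510559082031), (38.35077667236328, 15.907709121704102), 42.351837158203125)Exception ignored on flushing sys.stdout:
BrokenPipeError: [Errno 32] Broken pipe
```

View pics/w1.png

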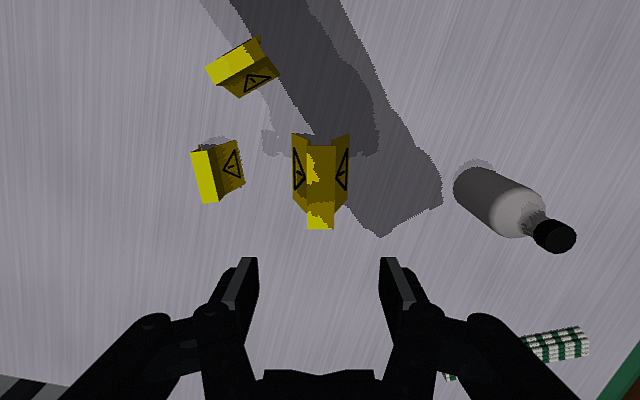

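The wrist picture shows the crown at columns 307–335 and rows 147–229, as predicted. I'll go down, pinch and lift.

```bash
python3 -m creep '[0,0,0.7,0,60, 0,0,0.7,0,60, 0,0,0.7,0,60, 0,0,0.7,0,60, 0,0,0.7,0,60, 0,0,0.5,0,60, 0,0,0.13,0,60, 0,0,0,0,60]' 40 >/dev/null
python3 -m creep '[0,0,0,0,15, 0,0,0,0,15, 0,0,0,0,15, 0,0,0,0,15, 0,0,0,0,15, 0,0,0,0,15, 0,0,0,0,15, 0,0,0,0,15]'
python3 -c "
from h import *
need([.479,-.361,.29],14.5)"
```

```text
time: 4.15
position: [0.4803, -0.3623, 0.0682]
tcp_rot: [0.002, 0.611, 0.791, -0.001]
contact_force: [-0.4, 0.2, 7.1]
opening: 0.0251
finger_force: 41.7
pos [ 0.4803 -0.3623  0.0682] tilt [ 0.003 -0.003 -1.   ] q [-0.75  0.52 -0.13  0.92 -0.    0.56] open 0.0251 F [-0.4  0.2  7.1] 41.719120144844055 t 4.15
shift [ 0.019 -0.014 -5.544]
y dir 14.64 turn 0.14
```

```bash
python3 -m creep '[0,0,-0.3,0,15, 0,0,-0.6,0,15, 0,0,-0.8,0,15, 0,0,-0.8,0,15, 0,0,-0.8,0,15, 0,0,-0.8,0,15, 0,0,-0.8,0,15, 0,0,-0.65,0,15]' >/dev/null
python3 -m creep '[0,0,0,5,15, 0,0,0,5,15, 0,0,0,5.3,15, 0,0,0,0,15, 0,0,0,0,15, 0,0,0,0,15, 0,0,0,0,15, 0,0,0,0,15]'
python3 -c "
from h import *
need([.6615,.065,.29],-0.7)"
```

```text
time: 5.48
position: [0.4791, -0.3609, 0.288]
tcp_rot: [-0.0, 0.711, 0.703, -0.0]
contact_force: [1.3, -0.2, -1.6]
opening: 0.0255
finger_force: 40.8
pos [ 0.4791 -0.3609  0.288 ] tilt [-0.  0. -1.] q [-0.75  0.43  0.3   1.45 -0.    0.83] open 0.0255 F [ 1.3 -0.2 -1.6] 40.756111443042755 t 5.48
shift [10.697  4.446 -0.051]
y dir -0.62 turn 0.08
```

```bash
python3 -m creep '[0.3,0.13,0,0,15, 0.6,0.25,0,0,15, 0.7,0.29,0,0,15, 0.7,0.29,0,0,15, 0.7,0.29,0,0,15, 0.7,0.29,0,0,15, 0.7,0.29,0,0,15, 0.7,0.29,0,0,15]' >/dev/null
python3 -m creep '[0.7,0.29,0,0,15, 0.7,0.29,0,0,15, 0.7,0.29,0,0,15, 0.7,0.29,0,0,15, 0.7,0.29,0,0,15, 0.7,0.29,0,0,15, 0.7,0.29,0,0,15, 0.6,0.25,0,0,15]' >/dev/null
python3 -m creep '[0.1,0.3,0,0,15, 0,0,0,0,15, 0,0,0,0,15, 0,0,0,0,15, 0,0,0,0,15, 0,0,0,0,15, 0,0,0,0,15, 0,0,0,0,15]' >/dev/null
python3 - <<'E'
from h import *
need([.6615,.065,.29],-0.7)
ims={}
for n in("scene","wrist"):
    im=read_camera(n)[:,:,::-1]; cv2.imwrite(f"pics/{n}2.png",im); ims[n]=im
c=calibration("wrist"); np.save("wc.npy",c,allow_pickle=True); c2=calibration("scene")
print([np.round(proj(c,p)) for p in([.6636,.2493,.165],[.6595,-.0849,.165],[.516,.185,.105])])
print([np.round(proj(c2,p)) for p in([.6636,.2493,.165],[.6595,-.0849,.165])])
o=np.zeros((400,800,3),np.uint8); o[:,:500]=cv2.resize(ims["wrist"],(500,312))[0:400] if 0 else cv2.copyMakeBorder(cv2.resize(ims["wrist"],(500,312)),0,88,0,0,0)
s=cv2.resize(ims["scene"][140:300,240:420],(300,267)); o[:267,500:]=s; cv2.imwrite("pics/c2.png",o)
E
```

```text
pos [0.6719 0.0642 0.2884] tilt [ 0. -0. -1.] q [ 0.    0.62  0.61  1.57 -0.    1.58] open 0.0254 F [-0.2  0.  -1.4] 40.78328311443329 t 7.48
shift [ 0.017 -0.26  -0.039]
y dir -0.72 turn -0.02
[array([304., -61.]), array([308., 333.]), array([151.,  54.])]
[array([405., 192.]), array([293., 240.])]
```

View pics/c2.png

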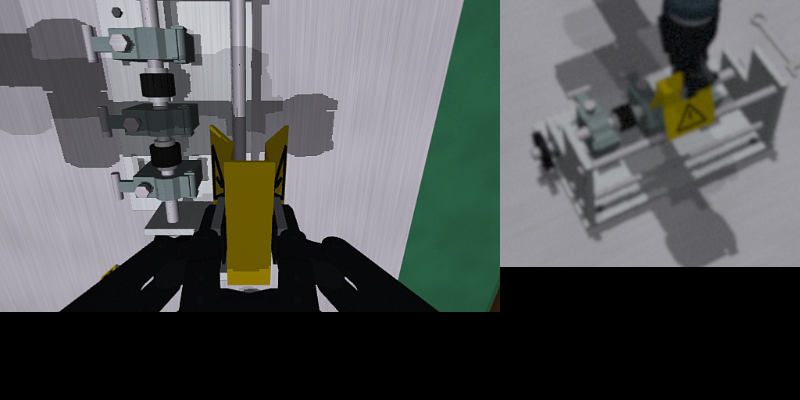

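The wrist view shows the held plate square over the rod, with the rod at columns ≈231–244 of the reduced picture. Next I'll read its edges exactly, and the bolts too.

Run:
```python
from h import *
c=np.load("wc.npy",allow_pickle=True).item(); im=cv2.imread("pics/wrist2.png"); g=cv2.cvtColor(im,cv2.COLOR_BGR2GRAY)
for v in(20,60,100): print(v,g[v-3:v+4,280:330].mean(0).astype(int).tolist())
T=calibration("top")
crown=[(224,162),(272,162)]
print("crown px x-centre reduced 248->",248*1.28, "pred", [np.round(proj(c,[.6719-0.0005*k,.064+y,.2884+.0253]),1) for k,y in((0,.04),(0,-.04))])
for p in((121,44),(133,114),(142,188)): print("bolt",np.round(onz(c,(p[0]*1.28,p[1]*1.28),.105),4))
for p in((93,44),(105,118),(115,184)): print("pin",np.round(onz(c,(p[0]*1.28,p[1]*1.28),.088),4))
```

```text
20 [192, 190, 190, 196, 199, 201, 199, 196, 190, 192, 195, 199, 202, 200, 106, 106, 101, 126, 142, 153, 159, 167, 174, 183, 194, 185, 171, 162, 155, 146, 136, 123, 104, 76, 91, 214, 197, 200, 200, 202, 202, 207, 158, 87, 97, 95, 90, 93, 95, 97]
60 [206, 200, 196, 195, 198, 201, 201, 195, 190, 189, 191, 196, 195, 198, 201, 102, 84, 101, 120, 132, 141, 147, 154, 163, 173, 178, 159, 148, 142, 135, 127, 113, 97, 74, 88, 193, 179, 196, 194, 193, 193, 197, 153, 73, 85, 95, 86, 89, 95, 95]
100 [172, 175, 174, 168, 173, 178, 177, 173, 176, 170, 169, 172, 181, 171, 174, 180, 88, 90, 104, 120, 131, 139, 144, 152, 161, 171, 160, 145, 139, 131, 124, 112, 98, 75, 60, 184, 170, 177, 178, 175, 181, 183, 50, 68, 71, 71, 69, 70, 70, 70]
crown px x-centre reduced 248-> 317.44 pred [array([318.1, 213.8]), array([320.1, 369.9])]
bolt [0.5195 0.1833 0.105 ]
bolt [0.5202 0.0996 0.105 ]
bolt [ 0.5157 -0.0074  0.105 ]
pin [0.4762 0.1855 0.088 ]
pin [0.4725 0.0919 0.088 ]
pin [ 0.4676 -0.0084  0.088 ]
```

```bash
python3 -m creep '[0,-0.13,0,0,15, 0,-0.13,0,0,15, 0,0,0.3,0,15, 0,0,0.4,0,15, 0,0,0.4,0,15, 0,0,0.4,0,15, 0,0,0.2,0,15, 0,0,0,0,15]' >/dev/null
python3 -c "
from h import *
need([.6615,.065,.1497],-0.7)"
```

```text
pos [0.66   0.0649 0.2178] tilt [-0.005 -0.    -1.   ] q [ 0.    0.58  0.36  1.36 -0.    1.58] open 0.0253 F [-0.3  0.  -2.2] 40.76900169253349 t 8.25
shift [0.004 0.044 1.701]
y dir -0.67 turn 0.03
```

```bash
python3 -m creep '[0,0.03,0,0,15, 0,0,0,0,15, 0,0,0.3,0,15, 0,0,0.3,0,15, 0,0,0.3,0,15, 0,0,0.3,0,15, 0,0,0.2,0,15, 0,0,0,0,15]' >/dev/null
python3 -c "
from h import *
need([.6615,.065,.1497],-0.7)"
```

```text
pos [0.6624 0.0649 0.163 ] tilt [-0.002 -0.    -1.   ] q [ 0.    0.59  0.25  1.23 -0.    1.58] open 0.0252 F [ 0.2  0.2 -2. ] 40.773514956235886 t 8.92
shift [ 0.003 -0.021  0.333]
y dir -0.67 turn 0.03
```

```bash
python3 -m creep '[0,-0.02,0.1,0,15, 0,0,0.1,0,15, 0,0,0.06,0,15, 0,0,0,0,15, 0,0,0,0,15, 0,0,0,0,15, 0,0,0,0,15, 0,0,0,0,15]' >/dev/null
python3 -c "
from h import *
need([.6615,.065,.1497],-0.7)"
```

```text
pos [0.6623 0.0649 0.154 ] tilt [ 0.001 -0.    -1.   ] q [ 0.    0.59  0.23  1.2  -0.    1.58] open 0.0255 F [ 0.2 -0.6 -2.4] 40.77310636639595 t 9.58
shift [ 0.003 -0.02   0.106]
y dir -0.67 turn 0.03
```

```bash
python3 -m creep '[0,-0.02,0.06,0,15, 0,0,0.06,0,15, 0,0,0,0,15, 0,0,0,0,15, 0,0,0,0,15, 0,0,0,0,15, 0,0,0,0,15, 0,0,0,0,15]' >/dev/null
python3 -c "
from h import *
need([.6615,.065,.1497],-0.7)"
```

```text
pos [0.6616 0.0649 0.1498] tilt [ 0.001 -0.    -1.   ] q [ 0.    0.59  0.21  1.19 -0.    1.58] open 0.0252 F [-2.6  0.2  5.6] 41.686901897192 t 10.25
shift [ 0.003 -0.001  0.003]
y dir -0.67 turn 0.03
```

Contact came at the predicted height, so I'll release.

```bash
python3 -m creep '[0,0,0,0,28, 0,0,0,0,31, 0,0,0,0,35, 0,0,0,0,40, 0,0,0,0,45, 0,0,0,0,50, 0,0,0,0,50, 0,0,0,0,50]'
python3 -m creep '[0,0,-0.2,0,50, 0,0,-0.4,0,50, 0,0,-0.5,0,50, 0,0,-0.6,0,50, 0,0,-0.6,0,50, 0,0,-0.6,0,50, 0,0,-0.6,0,50, 0,0,0,0,50]'
python3 - <<'E'
from h import *
need([.515,.185,.29],89.3)
ims={}
o=np.zeros((540,800,3),np.uint8)
for n in("scene","top","wrist"):
    im=read_camera(n)[:,:,::-1].copy(); cv2.imwrite(f"pics/{n}3.png",im); ims[n]=im
c=calibration("wrist"); np.save("wc.npy",c,allow_pickle=True)
o[:400,:640]=ims["wrist"]; s=cv2.resize(ims["scene"][150:290,250:430],(180,140)); o[400:540,:180]=s; o[400:520,200:400]=ims["top"][120:240,220:420]
cv2.imwrite("pics/c3.png",o)
E
```

```text
time: 10.92
position: [0.6613, 0.0649, 0.1488]
tcp_rot: [0.0, 0.711, 0.703, -0.0]
contact_force: [0.9, -0.6, -0.2]
opening: 0.0494
finger_force: 0.0
time: 11.58
position: [0.6631, 0.0649, 0.2954]
tcp_rot: [0.003, 0.711, 0.703, 0.003]
contact_force: [-0.5, 0.6, 1.4]
opening: 0.0501
finger_force: 0.0
pos [0.6631 0.0649 0.2954] tilt [ 0.009 -0.    -1.   ] q [ 0.    0.59  0.58  1.55 -0.    1.58] open 0.0501 F [-0.5  0.6  1.4] 0.0 t 11.58
shift [ 2.959 -3.738  0.101]
y dir -0.67 turn -89.97
```

View pics/c3.png

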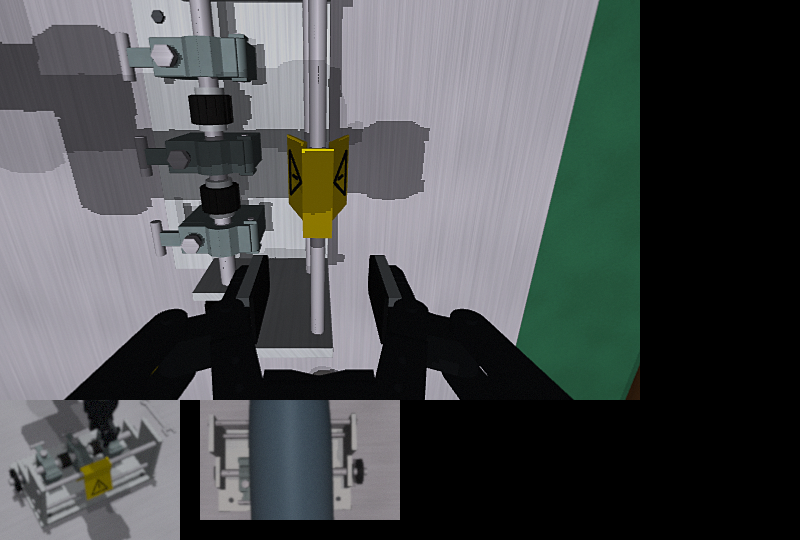

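The plate hangs astride the rod, upright (columns 303–333, rod centred at 317). Bolt heads show at (163,55), (179,158), (190,242) and pins at (125,57), (143,156), (157,238). I'll cross-check those positions and move over bolt 1.

```bash
python3 -c "
from h import *
c=np.load('wc.npy',allow_pickle=True).item()
for p in((163,55),(179,158),(190,242)): print('bolt',np.round(onz(c,p,.105),4))
for p in((125,57),(143,156),(157,238)): print('pin',np.round(onz(c,p,.086),4))
"
python3 -m creep '[0.4,-0.5,0,-7,0, 0.4,-0.4,0,-7,0, 0,0,0,-7,0, 0,0,0,-7,0, 0,0,0,-7,0, 0,0,0,-7,0, 0,0,0,-7,0, 0,0,0,-7,0]' >/dev/null
python3 -m creep '[0,0,0,-7,0, 0,0,0,-7,0, 0,0,0,-7,0, 0,0,0,-7,0, 0,0,0,-6,0, 0,0,0,0,0, 0,0,0,0,0, 0,0,0,0,0]' >/dev/null
python3 -c "
from h import *
need([.5155,.185,.15],89.3)"
```

```text
bolt [0.5166 0.1849 0.105 ]
bolt [0.5166 0.0873 0.105 ]
bolt [ 0.5142 -0.0092  0.105 ]
pin [0.4701 0.1855 0.086 ]
pin [0.469  0.0863 0.086 ]
pin [ 0.4668 -0.0127  0.086 ]
pos [0.6234 0.0952 0.288 ] tilt [-0.002 -0.    -1.   ] q [ 0.05  0.5   0.42  1.49 -0.    0.07] open 0.0002 F [-0.2  0.1  0.6] 0.0 t 13.07
shift [2.721 2.207 3.454]
y dir 89.2 turn -0.1
```

```bash
python3 -m creep '[0.4,0.33,0,0,0, 0.6,0.5,0,0,0, 0.6,0.5,0,0,0, 0.6,0.5,0,0,0, 0.52,0.38,0,0,0, 0,0,0.6,0,0, 0,0,0.8,0,0, 0,0,0.8,0,0]' >/dev/null
python3 -m creep '[0,0,0.8,0,0, 0,0,0.5,0,0, 0,0,0,0,0, 0,0,0,0,0, 0,0,0,0,0, 0,0,0,0,0, 0,0,0,0,0, 0,0,0,0,0]' >/dev/null
python3 -c "
from h import *
need([.516,.185,.107],89.3)"
```

```text
pos [0.5172 0.1852 0.1504] tilt [ 0.003  0.001 -1.   ] q [ 0.23  0.36 -0.16  1.05 -0.    0.24] open -0.0001 F [-0.9  0.1 -0.1] 0.0 t 14.4
shift [ 0.034 -0.005  1.084]
y dir 89.32 turn 0.02
```

```bash
python3 -m creep '[0.03,0,0.3,0,0, 0,0,0.3,0,0, 0,0,0.3,0,0, 0,0,0.1,0,0, 0,0,0,0,0, 0,0,0,0,0, 0,0,0,0,0, 0,0,0,0,0]'
python3 -m creep '[0,0,0.05,0,0, 0,0,0.05,0,0, 0,0,0.05,0,0, 0,0,0.05,0,0, 0,0,0,0,0, 0,0,0,0,0, 0,0,0,0,0, 0,0,0,0,0]'
```

```text
time: 15.07
position: [0.5156, 0.1851, 0.1098]
tcp_rot: [0.001, 0.006, 1.0, 0.0]
contact_force: [-0.8, -0.1, 0.5]
opening: 0.0002
finger_force: 0.0
time: 15.73
position: [0.5152, 0.185, 0.1011]
tcp_rot: [0.0, 0.006, 1.0, 0.0]
contact_force: [1.4, 0.6, 2.6]
opening: -0.0004
finger_force: 1.1
```

```bash
python3 -m creep '[0,0,0.04,0,0, 0,0,0.04,0,0, 0,0,0,0,0, 0,0,0,0,0, 0,0,0,0,0, 0,0,0,0,0, 0,0,0,0,0, 0,0,0,0,0]'
python3 -m creep '[0,0,-0.3,0,0, 0,0,-0.4,0,0, 0,0,-0.4,0,0, 0,0,0,0,0, 0,0.01,0,0,0, 0,0,0,0,0, 0,0,0,0,0, 0,0,0,0,0]'
python3 -c "
from h import *
need([.5155,.086,.11],89.3)"
```

```text
time: 16.4
position: [0.5153, 0.1851, 0.0997]
tcp_rot: [0.001, 0.006, 1.0, 0.0]
contact_force: [-5.3, -0.5, 14.5]
opening: -0.0002
finger_force: 7.7
time: 17.07
position: [0.5139, 0.1851, 0.1404]
tcp_rot: [-0.001, 0.006, 1.0, -0.0]
contact_force: [-0.2, -1.1, -0.2]
opening: -0.0001
finger_force: 0.0
pos [0.5139 0.1851 0.1404] tilt [-0.002 -0.001 -1.   ] q [ 0.23  0.36 -0.18  1.03 -0.    0.24] open -0.0001 F [-0.2 -1.1 -0.2] 0.0 t 17.07
shift [-0.07  -2.476  0.761]
y dir 89.33 turn 0.03
```

Bolt 1 sank to about 5 mm under 2.6 N and then stopped at 14.5 N, so it looks like the loose one. Now bolt 2.

```bash
python3 -m creep '[-0.01,-0.3,0,0,0, -0.01,-0.6,0,0,0, -0.01,-0.7,0,0,0, 0,-0.6,0,0,0, 0,-0.27,0,0,0, 0,0,0.3,0,0, 0,0,0.3,0,0, 0,0,0.16,0,0]'
python3 -m creep '[0,0,0,0,0, 0,0,0,0,0, 0,0,0,0,0, 0,0,0.05,0,0, 0,0,0.05,0,0, 0,0,0.04,0,0, 0,0,0,0,0, 0,0,0,0,0]'
```

```text
time: 17.73
position: [0.5141, 0.0858, 0.11]
tcp_rot: [-0.001, 0.006, 1.0, -0.0]
contact_force: [-0.3, -0.1, -0.2]
opening: -0.0001
finger_force: 0.0
time: 18.4
position: [0.5148, 0.0866, 0.1056]
tcp_rot: [-0.0, 0.006, 1.0, -0.0]
contact_force: [-0.3, 0.1, -0.0]
opening: 0.0
finger_force: 0.0
```

```bash
python3 -m creep '[0,0,0.03,0,0, 0,0,0.02,0,0, 0,0,0,0,0, 0,0,0,0,0, 0,0,0,0,0, 0,0,0,0,0, 0,0,0,0,0, 0,0,0,0,0]'
```

```text
time: 19.07
position: [0.5151, 0.0866, 0.1045]
tcp_rot: [0.0, 0.006, 1.0, -0.0]
contact_force: [-2.3, -0.1, 6.3]
opening: 0.0002
finger_force: 3.0
```

Bolt 2 is rigid: 6.3 N at z = 104.5 mm. Bolt 3 next.

```bash
python3 -m creep '[0,0,-0.3,0,0, 0,0,-0.4,0,0, 0,0,-0.2,0,0, 0.01,-0.4,0,0,0, 0.01,-0.7,0,0,0, 0.01,-0.7,0,0,0, 0,-0.5,0,0,0, 0,-0.18,0,0,0]'
python3 -m creep '[0,0,0,0,0, 0,0,0.3,0,0, 0,0,0.3,0,0, 0,0,0.15,0,0, 0,0,0,0,0, 0,0,0,0,0, 0,0,0,0,0, 0,0,0,0,0]'
python3 -c "
from h import *
need([.514,-.013,.105],89.3)"
```

```text
time: 19.73
position: [0.5128, -0.0151, 0.1398]
tcp_rot: [0.0, 0.007, 1.0, -0.001]
contact_force: [-0.0, 0.6, 0.2]
opening: 0.0001
finger_force: 0.0
time: 20.4
position: [0.5132, -0.0124, 0.1104]
tcp_rot: [0.001, 0.006, 1.0, -0.0]
contact_force: [-0.2, 0.3, 0.3]
opening: 0.0002
finger_force: 0.0
pos [ 0.5132 -0.0124  0.1104] tilt [ 0.001 -0.    -1.   ] q [-0.15  0.32 -0.32  0.92  0.   -0.14] open 0.0002 F [-0.2  0.3  0.3] 0.0 t 20.4
shift [-0.021 -0.014  0.134]
y dir 89.36 turn 0.06
```

```bash
python3 -m creep '[0,0,0.06,0,0, 0,0,0.06,0,0, 0,0,0.03,0,0, 0,0,0.03,0,0, 0,0,0,0,0, 0,0,0,0,0, 0,0,0,0,0, 0,0,0,0,0]'
```

```text
time: 21.07
position: [0.513, -0.0127, 0.1045]
tcp_rot: [0.001, 0.006, 1.0, -0.0]
contact_force: [-4.1, 0.7, 13.9]
opening: -0.0002
finger_force: 7.1
```

Bolt 3 is also rigid, at 13.9 N, which leaves bolt 1 as the loose one. Next is pin 1.

```bash
python3 -m creep '[0,0,-0.4,0,0, 0,0,-0.6,0,0, 0,0,-0.5,0,30, 0.2,0.4,0,0,65, 0.2,0.7,0,0,65, 0.2,0.8,0,0,65, 0.2,0.8,0,0,65, 0.2,0.8,0,0,65]' >/dev/null
python3 -m creep '[0.1,0.8,0,0,65, 0,0.5,0,0,65, 0,0.1,0,0,65, 0,0,0,0,65, 0,0,0,0,65, 0,0,0,0,65, 0,0,0,0,65, 0,0,0,0,65]' >/dev/null
python3 - <<'E'
from h import *
need([.469,.185,.064],89.3)
c=calibration("wrist"); im=read_camera("wrist")[:,:,::-1]; cv2.imwrite("pics/w4.png",im)
print([np.round(proj(c,p)) for p in([.469,.185,.089],[.516,.185,.105],[.5155,.086,.105])])
E
```

```text
pos [0.471  0.1828 0.1624] tilt [-0. -0. -1.] q [ 0.24  0.27 -0.25  1.05 -0.    0.26] open 0.0651 F [ 0.6 -0.2 -0.2] 0.0 t 22.4
shift [0.052 0.055 2.461]
y dir 89.23 turn -0.07
[array([321., 213.]), array([321., 281.]), array([186., 282.])]
```

View pics/w4.png

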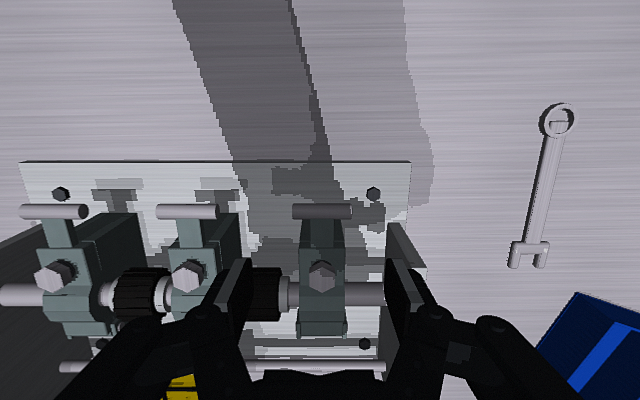

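The wrist view shows pin 1 centred at (322,212), predicted (321,213). I'll descend and pinch.

```bash
python3 -m creep '[0.05,0.05,0,0,65, 0,0,0.4,0,65, 0,0,0.5,0,65, 0,0,0.5,0,65, 0,0,0.5,0,65, 0,0,0.4,0,65, 0,0,0.16,0,65, 0,0,0,0,65]' 60 
python3 -m creep '[0,0,0,0,40, 0,0,0,0,40, 0,0,0,0,36, 0,0,0,0,36, 0,0,0,0,36, 0,0,0,0,36, 0,0,0,0,36, 0,0,0,0,36]'
python3 -c "
from h import *
need([.469,.185,.064],89.3)"
```

```text
time: 23.12
position: [0.4672, 0.1853, 0.0625]
tcp_rot: [-0.002, 0.006, 1.0, -0.001]
contact_force: [0.5, -0.6, 0.3]
opening: 0.065
finger_force: 0.0
time: 23.78
position: [0.4697, 0.1852, 0.0655]
tcp_rot: [0.001, 0.006, 1.0, -0.001]
contact_force: [-2.0, -3.4, 6.4]
opening: 0.0419
finger_force: 60.7
pos [0.4697 0.1852 0.0655] tilt [ 0.002 -0.002 -1.   ] q [ 0.25  0.35 -0.41  0.81 -0.    0.26] open 0.0419 F [-2.  -3.4  6.4] 60.745412707328796 t 23.78
shift [ 0.016 -0.005  0.037]
y dir 89.31 turn 0.01
```

Gripped. Now I swing the cap up along its arc.

```bash
python3 -m creep '[-0.02,0,-0.19,0,36, -0.03,0,-0.2,0,36, -0.05,0,-0.19,0,36, -0.06,0,-0.19,0,36, -0.08,0,-0.18,0,36, -0.08,0,-0.18,0,36, -0.1,0,-0.17,0,36, -0.11,0,-0.16,0,36]'
```

```text
time: 24.45
position: [0.4901, 0.185, 0.1228]
tcp_rot: [-0.0, 0.006, 1.0, -0.001]
contact_force: [3.3, -4.7, -6.2]
opening: 0.0418
finger_force: 61.6
```

```bash
python3 -m creep '[-0.12,0,-0.15,0,36, -0.13,0,-0.15,0,36, -0.14,0,-0.13,0,36, -0.15,0,-0.13,0,36, 0,0,0,0,36, 0,0,0,0,36, 0,0,0,0,36, 0,0,0,0,36]'
python3 - <<'E'
from h import *
need([.512,.185,.145],89.3)
o=np.zeros((400,800,3),np.uint8)
w=read_camera("wrist")[:,:,::-1]; s=read_camera("scene")[:,:,::-1]
o[:313,:500]=cv2.resize(w,(500,313)); o[:270,500:]=cv2.resize(s[150:285,260:410],(300,270)); cv2.imwrite("pics/c5.png",o)
E
```

```text
time: 25.12
position: [0.5109, 0.1847, 0.1447]
tcp_rot: [-0.001, 0.006, 1.0, -0.001]
contact_force: [0.1, -5.9, -3.9]
opening: 0.042
finger_force: 61.7
pos [0.5109 0.1847 0.1447] tilt [-0.002 -0.001 -1.   ] q [ 0.23  0.36 -0.18  1.04 -0.    0.24] open 0.042 F [ 0.1 -5.9 -3.9] 61.65759980678558 t 25.12
shift [-0.028  0.008 -0.007]
y dir 89.3 turn 0.0
```

View pics/c5.png

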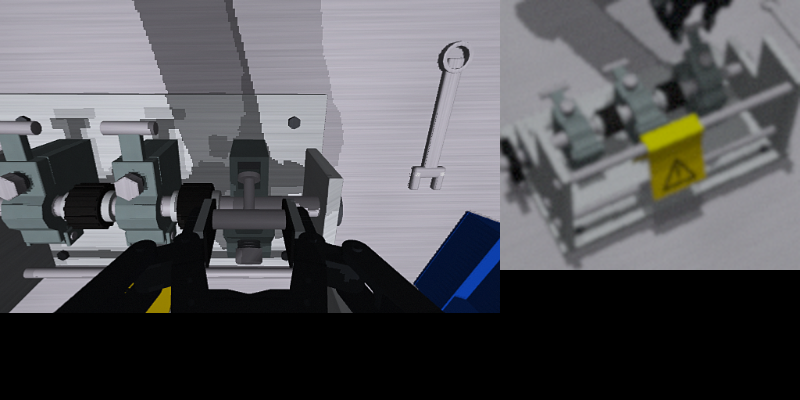

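Pin 1 is between the pads at (250,215) and cap 1 stands open at about 47°. In the scene view the plate is still hanging at (675,155). I'll let it settle once, then hand in.

```bash
python3 -m creep '[0,0,0,0,36, 0,0,0,0,36, 0,0,0,0,36, 0,0,0,0,36, 0,0,0,0,36, 0,0,0,0,36, 0,0,0,0,36, 0,0,0,0,36]' && python3 -c "
from workcell import r
print(r.close_job())"
```

```text
time: 25.88
position: [0.5109, 0.1847, 0.1447]
tcp_rot: [-0.001, 0.006, 1.0, -0.001]
contact_force: [0.8, -5.9, -5.1]
opening: 0.0423
finger_force: 61.7
the job is handed in; nothing more can be done
None
```

I handed the job in at 25.9 s: the plate hangs on the tie rod, bolts 1, 2 and 3 were tapped in order, bolt 1 was the loose one, and its cap is held open at about 47° with the bottle, spanner and bin left alone; the hand-in call returned no verdict.

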